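Change over a mains/generator board past its interlock

TASK

Function-test this changeover board before it is wired: turn the red mains switch off, carry the interlock bar over to the mains side until its green spring plunger has dropped into its hole there and locks the mains switch off, then turn the black generator switch fully on. Leave the other things on the bench and on the board where they are.

Things in the scene. Friction and masses are not known exactly. Their poses are not given: they have to be found in the camera images.
- board: changeover board fixed flat on the bench: white plate on plywood, 480 x 260 mm, top 22 high. Origin: centre of its underside, on the bench. x: from the grey wiring duct (near edge, 58 high) to the terminal row (far edge, 59 high); y: to the red mains switch; z up. Offsets below are in this frame, heights above the bench, in mm
- mains_pin (a point): on the vertical pin of the red mains switch, at board (-20, +140), 119 high. Under the lever lies a slotted steel cam (radius 43, 86 to 94 high) on a housing 130 x 110, 82 high. Boss round the pin: radius 25
- generator_pin (a point): the same point of the black generator switch, at board (-20, -140); same sizes
- mains_handle_end (a point): in the red lever (white stripe on top), 95 mm from its pin, half-way up, 119 high. Lever 26 wide, 106 to 132 high, reaching 115 mm from the pin. On (start): it points along board +x; off: along board +y
- generator_handle_end (a point): the same point in the black lever of the generator switch, same sizes. Off (start): it points along board +y; on: along board +x
- plunger_knob (a point): middle of the upright green plunger knob carried by the lock bar: 25 mm diameter from 106 to 133 high, then a 30 mm flange up to 139; this point is 122 high with the plunger down. Starts at board (-20, +30). It moves only along board y (with the bar) and up and down
- mains_switch (a joint): turn of the red lever, rad: 0 on (start), 1.57 off, counter-clockwise from above; stops at both ends. Snap action: a spring resists (up to about 8 N at the lever's end) as far as half-way, throws the lever back if let go before that, and carries it home after
- generator_switch (a joint): turn of the black lever, rad: 0 off (start), 1.57 on, clockwise from above; same snap action and stops. Locked at 0, with a few degrees of play, while the end of the lock bar stands in the slot of its cam (bar travel under about 0.022)
- lock_bar (a joint): travel along board +y, m, of the aluminium bar between the two cams (22 wide, 86 to 94 high, x = -20; brackets over it at y = -75 and -30 are 99 high): 0 at the generator (start). It can cross only with the mains fully off and the plunger lifted. The second hole lies at 0.031 to 0.045, set differently on each board: find it by feel. Slides with 2 to 5 N
- lock_plunger (a joint): lift of the plunger, m: 0 down in a hole, about 0.010 riding on the rail between the holes, 0.018 top stop. Lift over 0.011 to leave the first hole. A spring presses it down: 8 N (bottom) to 13 N (top); let go on the rail, the pin drops by itself once the bar brings it over the second hole (1.5 mm play each way), which then stops the bar
- socket_insert_center (a point): loose white socket insert on a square aluminium frame, 70 x 70 x 25 mm, lying on the board between the switches; point at its centre. To be left alone
- multimeter_center (a point): loose yellow multimeter 180 x 86 x 42 mm on the bench beside the board; point at its centre. To be left alone
- junction_box_center (a point): loose open grey junction box 100 x 100 x 45 mm on the bench beside the board; point at its centre. To be left alone
- screwdriver_grip (a point): loose screwdriver with red handle, about 200 mm long, on the bench beside the board; point in its handle. To be left alone

How it is judged:
On the way, in this order (a step that is already met when the one before it is completed fails the run):
1. the mains switch is fully off (value of joint mains_switch above 1.5 rad), for 0.2 s.
2. the lock bar is over on the mains side and its plunger has dropped in (value of joint lock_bar above 0.028 m and value of joint lock_plunger below 0.003 m and value of joint mains_switch above 1.48 rad), for 0.2 s.
3. the generator switch is fully on (value of joint generator_switch above 1.5 rad), for 0.2 s.
At the end, for the whole second after the job is handed in: Mains lever off (within 5 degrees of its stop), lock bar at least 28 mm over on the mains side with its plunger down (lift under 3 mm), generator lever on (within 4 degrees of its stop); other things within 30 mm of where they lay (all of step 2 and value of joint generator_switch above 1.5 rad); the robot touches nothing.
It fails at once if another thing on the bench or the board is shifted by more than 30 mm (distance of any of socket_insert_center, multimeter_center, junction_box_center, screwdriver_grip from where it was at the start of the episode above 0.03 m).
It also fails if it takes over 66 s, if anything falls off the work surface, if the arm or the gripper's body presses on something with over 40 N, if the wrist force passes 120 N, or if a joint passes its speed limit or range.

ROBOT

A 7-joint arm with a two-finger parallel gripper is mounted at the origin on the work surface. World frame = base frame: x ahead of the robot, y to its left, z up, the work surface at z = 0. Lengths are in m, angles in rad, forces in N, time in s.
With the tool pointing down it reaches from about 0.4 to 0.85 m from the base axis. Payload 10.4 kg.
Tool frame: the origin (TCP) lies on the front face of the gripper's body, between the roots of the fingers; the fingertips stand 70 mm ahead of it and the grasp point (between the pads) lies bot.tcp_to_grasp ahead of it (bot.tcp_to_grasp is the distance from the TCP to the grasp point, in m); z points along the fingers, y is the line along which they close (so a half turn about z gives the same grasp; the last joint's range is limited). The gripper opens to 87 mm and grips with 3 to 60 N. Pads are 19 mm wide; open, the fingers measure 117 mm over their backs; the gripper's body (75 mm by 190 mm) begins 51 mm behind the grasp point.
Start: joints at [1.323, 0.332, -0.065, 1.46, 0.022, 1.35, -0.088], TCP at [0.139, -0.609, 0.292] pointing down, gripper open.
Joint ranges: [-2.6, 2.6], [-0.5, 2.12], [-1.47, 1.34], [0.16, 2.42], [-1.27, 4.41], [0.06, 2.06], [-2.6, 2.6]. Speed limits (rad/s): [2.22, 2.22, 2.79, 2.79, 3.14, 3.14, 3.14].

INTERFACE

Orientations are given as a rotation vector (axis times angle).
In Python, from bench import bot, eyes, nets gives the robot as it stands.
- The arm moves only by the shell command python3 -m pendant 'ROWS' [FORCE]. ROWS is JSON, a list of rows, each a list of 7 numbers: the shift along the world's x, y, z in mm, then the turn, a rotation vector about the world's x, y, z in degrees, then the opening, from 0 (shut) to 1 (fully open). A call has 1 to 10 rows; each row is the pose to reach, as a shift and turn from the pose commanded when the call began; what a row does not reach only later rows make up. A row lasts 1/12 s, in which the tool goes at most 41.7 mm and 7.16 degrees, less where a joint would pass 70% of its speed; a pose out of reach is approached as far as the arm can. A call with a gripper value outside its range is refused whole. The fingers move at their own pace and stop on an object; FORCE is the grip in N (left out, the last holds). Time passes only in rows, so rows that repeat a pose let the fingers close. It gives the time, the measured TCP pose, the force, the opening and the grip force at its end, in the units of the state.
- bot.get_obs(): the state, without advancing time (a new reading comes with each control period).
- eyes.capture(name): name is "scene" or "top" or "wrist"; returns the picture (480x640x3 uint8, red, green, blue); there is no depth.
- eyes.camera_model(name): a dict with "fx", "fy", "cx", "cy" (pixels), "extrinsics" (4x4, takes a point from world to camera coordinates); the wrist camera has in their place "mount" (4x4, takes a point from camera to tool coordinates, whose origin is the TCP and whose axes are the flange's). Camera axes: x right, y up, looking along -z (the intrinsics and any distortion apply to the point x, -y, -z); pixel columns grow to the right and rows downward; lengths in m; the calibration is good to about 2 mm. A picture is of the moment at which its call begins: read the wrist's pose just before it. camera_model takes no time and is no camera call.
- bot.finish_job(): hands the job in; it is judged then, once.
Trained networks look in the newest picture that a camera, given by its name, has taken for a name from the list of things; names that differ only in an ending like _2 or _b are one class to them, and where a whole thing is asked for, a point or a joint stands for the part that bears it (a point fixed in the world has none). Each returns a list of dicts, best first, with "score" (0 to 1); they miss things now and then, are a little off and sometimes report something else, mostly with a low value. They report only what shows in the picture. A call takes as long as a camera call.
- nets.boxes_of(name, camera): "at" ([column, row] in pixels, amid what is visible of it).
- nets.place_of(name, camera): "at" ([column, row] in pixels: a listed point, or the origin of a listed thing).
The state is a dict: "t": time; "joint_pos": joint angles; "joint_velocities": joint speeds; "joint_torque": joint torques, N m; "tool_pos": TCP position; "orientation": TCP orientation; "wrist_force": force on the tool from outside, world axes, zero at the start; "torque": the same for the moment, N m; "width": finger opening in m; "finger_force": force on a finger pad.
Only numpy, scipy, OpenCV 4.12 (cv2) and the standard library are available. Lean on these libraries where they do the work, as an engineer would, in place of code of your own. Each camera call takes 0.05 s, during which the arm holds its last target. There are 200 camera calls.

## Working session

There is one attempt and no reset: what is moved stays moved. The work goes in short steps, Python scripts to look and compute and a shell command to move; the robot and the scene stay as the last step left them, time stands still between calls to the robot, and variables do not carry over. Pictures are saved under pics/ and viewed, at most 10 in all, crops included, and the job is handed in when it is done.

```bash
mkdir -p pics; ls; cat > h.py <<'E'
import numpy as np, cv2
from bench import bot, eyes, nets
def ray(cam,px):
    m=eyes.camera_model(cam); E=np.array(m["extrinsics"])
    d=np.array([(px[0]-m["cx"])/m["fx"],-(px[1]-m["cy"])/m["fy"],-1.])
    R=E[:3,:3]; return -R.T@E[:3,3], R.T@d
def at_z(cam,px,z):
    o,d=ray(cam,px); return o+d*(z-o[2])/d[2]
E
python3 - <<'E'
from h import *
np.set_printoptions(precision=4,suppress=True)
print({k:(v if np.size(v)<5 else None) for k,v in eyes.camera_model("top").items()}, bot.tcp_to_grasp)
s=bot.get_obs(); print(s)
ims={}
for c in("scene","top"):
    im=eyes.capture(c); ims[c]=im; cv2.imwrite(f"pics/{c}0.png",im[:,:,::-1])
Z=dict(mains_pin=.119,generator_pin=.119,mains_handle_end=.119,generator_handle_end=.119,plunger_knob=.122,board=0,socket_insert_center=.0345,multimeter_center=.021,junction_box_center=.022,screwdriver_grip=.015)
for n,z in Z.items():
    for c in("scene","top"):
        for r in nets.place_of(n,c)[:1]: print(n,c,np.round(r["at"],1),round(r["score"],2),at_z(c,r["at"],z))
E
```

```text
pics
{'fx': 570.7952402801378, 'fy': 570.7952402801378, 'cx': 317.24569228692565, 'cy': 235.73558873498803, 'extrinsics': None} 0.051
{'t': 0.0, 'joint_pos': array([ 1.3234,  0.3329, -0.0647,  1.4609,  0.0216,  1.3499, -0.0885]), 'joint_velocities': array([ 0.0005,  0.0015, -0.0001,  0.0002, -0.0016,  0.0003, -0.0013]), 'joint_torque': array([ -0.0006, -62.3253,   0.0244, -38.9898,  -0.0614,   0.0398,
         0.0001]), 'tool_pos': array([ 0.1393, -0.609 ,  0.2914]), 'orientation': array([-3.1203, -0.3522,  0.0003]), 'wrist_force': array([0.7333, 0.1424, 0.3613]), 'torque': array([-0.0228, -0.0272,  0.0044]), 'finger_force': 0.0, 'width': 0.08689154807564035}
mains_pin scene [347.9 229.6] 0.89 [0.4814 0.086  0.119 ]
mains_pin top [284.  234.2] 0.92 [0.4739 0.1016 0.119 ]
generator_pin scene [241.7 233.1] 0.88 [ 0.4971 -0.1992  0.119 ]
generator_pin top [397.3 227.5] 0.95 [ 0.4836 -0.1947  0.119 ]
mains_handle_end scene [349.8 255. ] 0.6 [0.5771 0.0885 0.119 ]
mains_handle_end top [283.2 196.1] 0.93 [0.5746 0.1017 0.119 ]
generator_handle_end scene [278.2 231.9] 0.56 [ 0.4917 -0.1016  0.119 ]
generator_handle_end top [359.8 229.4] 0.69 [ 0.4812 -0.0966  0.119 ]
plunger_knob scene [308.9 232.3] 0.59 [ 0.4959 -0.0189  0.122 ]
plunger_knob top [332.  224.8] 0.54 [ 0.4949 -0.0243  0.122 ]
board scene [295.6 264.9] 0.97 [ 0.5011 -0.0584  0.    ]
board top [337.8 226. ] 0.71 [ 0.506  -0.0438  0.    ]
socket_insert_center scene [240.9 230.7] 0.63 [ 0.3979 -0.2212  0.0345]
socket_insert_center top [321.8 210.3] 0.96 [0.5468 0.0005 0.0345]
junction_box_center scene [474.6 264.5] 0.9 [0.5168 0.4391 0.022 ]
junction_box_center top [162.4 219.4] 0.66 [0.535  0.4458 0.022 ]
screwdriver_grip scene [141.3 292.4] 0.94 [ 0.6183 -0.4631  0.015 ]
screwdriver_grip top [484.  184.1] 0.57 [ 0.612  -0.4586  0.015 ]
```

View pics/top0.png

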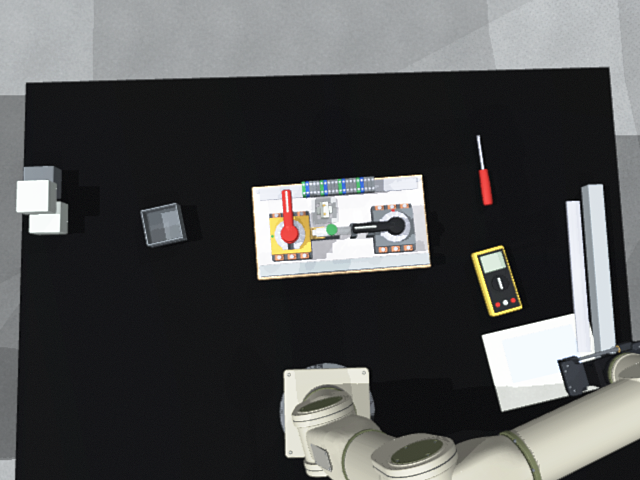

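View pics/scene0.png

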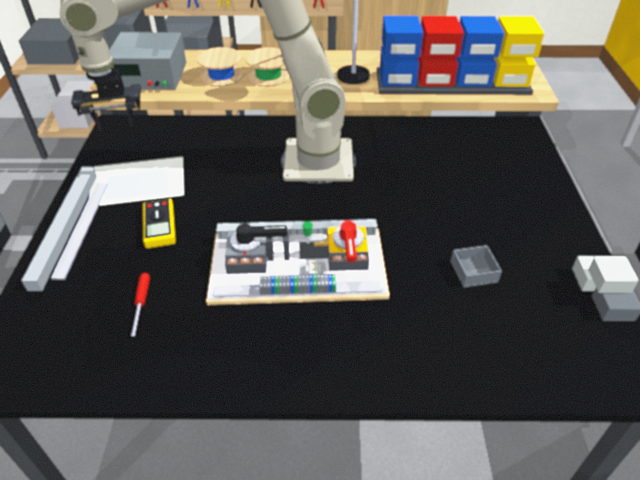

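The top view shows the red lever with its pin at about (289,234), the green knob at (332,230) and the black pin at (396,226). The board is yawed a few degrees, and the scene view agrees. I'll move over the board and refine the pose with the wrist camera.

```bash
python3 -m pendant '[[25,42,8,0,0,0,0.3],[50,80,16,0,0,0,0.3],[75,120,24,0,0,0,0.3],[95,155,32,0,0,0,0.3],[115,190,40,0,0,0,0.3],[135,225,48,0,0,0,0.3],[155,260,56,0,0,0,0.3],[175,290,64,0,0,0,0.3],[195,325,72,0,0,0,0.3],[215,360,80,0,0,-4,0.3]]'
python3 -m pendant '[[20,35,3,0,0,-4,0.3],[40,70,6,0,0,-8,0.3],[60,105,9,0,0,-8,0.3],[80,140,12,0,0,-8,0.3],[100,175,12,0,0,-8,0.3],[120,205,12,0,0,-8,0.3],[120,205,12,0,0,-8,0.3],[120,205,12,0,0,-8,0.3]]'
```

```text
t: 1.93
tool_pos: [0.3499, -0.2561, 0.371]
orientation: [3.131, 0.245, 0.0]
wrist_force: [1.7, -0.7, 0.7]
width: 0.0297
finger_force: 0.0
t: 2.6
tool_pos: [0.4698, -0.0512, 0.3823]
orientation: [-3.141, -0.031, -0.0]
wrist_force: [0.6, -0.0, 0.9]
width: 0.0263
finger_force: 0.0
```

```bash
cat >> h.py <<'E'
from scipy.spatial.transform import Rotation as Ro
from scipy.optimize import least_squares
def wrist_model(s):
    m=dict(eyes.camera_model("wrist")); T=np.eye(4); T[:3,:3]=Ro.from_rotvec(s["orientation"]).as_matrix(); T[:3,3]=s["tool_pos"]
    m["extrinsics"]=np.linalg.inv(T@np.array(m["mount"])); return m
def proj(m,P):
    p=np.array(m["extrinsics"])@np.append(P,1); x,y,z=p[0],-p[1],-p[2]
    return np.array([m["fx"]*x/z+m["cx"],m["fy"]*y/z+m["cy"]])
def B(q,P): # board mm -> world m
    c,s=np.cos(q[2]),np.sin(q[2]); x,y,z=np.array(P)/1000.
    return np.array([q[0]+c*x-s*y,q[1]+s*x+c*y,z])
E
cat > look.py <<'E'
from h import *
np.set_printoptions(precision=4,suppress=True)
PT=dict(mains_pin=(-20,140,119),generator_pin=(-20,-140,119),mains_handle_end=(75,140,119),generator_handle_end=(-20,-45,119),plunger_knob=(-20,30,122),board=(0,0,0))
s=bot.get_obs(); im=eyes.capture("wrist"); cv2.imwrite("pics/w1.png",im[:,:,::-1])
M=dict(wrist=wrist_model(s)); print({k:v for k,v in M["wrist"].items() if k not in("mount","extrinsics")})
print(s["t"],s["tool_pos"],s["orientation"],s["wrist_force"])
obs=[]
for n in PT:
    for c in("wrist",):
        for r in nets.place_of(n,c)[:1]:
            print(n,c,np.round(r["at"],1),round(r["score"],2))
            if n!="board": obs.append((n,c,np.array(r["at"])))
f=lambda q:np.concatenate([proj(M[c],B(q,PT[n]))-a for n,c,a in obs])
r=least_squares(f,[.49,-.045,.05],loss="soft_l1")
print(r.x,f(r.x).reshape(-1,2)); 
for n in PT: print(n,B(r.x,PT[n]))
E
python3 look.py
```

```text
{'fx': 430.04121434171833, 'fy': 430.04121434171833, 'cx': 317.2410354446596, 'cy': 239.5907282171662}
2.6 [ 0.4698 -0.0512  0.3823] [-3.141  -0.0307 -0.0002] [ 0.5872 -0.026   0.8654]
mains_pin wrist [153.1 197.2] 0.72
generator_pin wrist [489.1 182.4] 0.67
mains_handle_end wrist [136.8  75.3] 0.93
generator_handle_end wrist [375.7 188. ] 0.77
plunger_knob wrist [280.  188.4] 0.78
board wrist [319.  152.8] 0.89
[ 0.5058 -0.0523  0.0586] [[ 0.7033 -0.9616]
 [ 0.0523  0.292 ]
 [-1.4949  0.0119]
 [-1.0138 -0.6841]
 [ 4.5574  3.2033]]
mains_pin [0.4777 0.0863 0.119 ]
generator_pin [ 0.4941 -0.1932  0.119 ]
mains_handle_end [0.5725 0.0919 0.119 ]
generator_handle_end [ 0.4885 -0.0984  0.119 ]
plunger_knob [ 0.4841 -0.0235  0.122 ]
board [ 0.5058 -0.0523  0.    ]
```

View pics/w1.png

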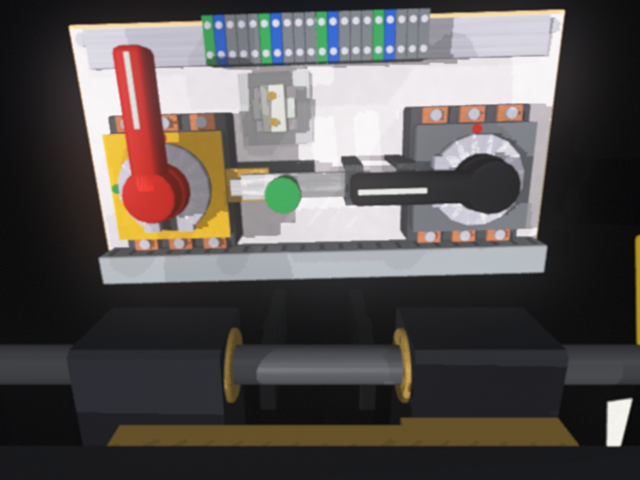

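The red lever points up at about (135,115) with its pin near (155,190). The green knob is at (283,194) and the black lever's pin at (490,183), so the fit agrees with the picture. Next I push the red lever from its right side with closed fingers.

```bash
python3 -m pendant '[[25,26,-25,0,0,2.2,0],[50,52,-50,0,0,2.2,0],[75,78,-75,0,0,2.2,0],[98,103,-100,0,0,2.2,0],[98,103,-135,0,0,2.2,0],[98,103,-170,0,0,2.2,0],[98,103,-202,0,0,2.2,0],[98,103,-202,0,0,2.2,0]]' 20
```

```text
t: 3.62
tool_pos: [0.5643, 0.0487, 0.1741]
orientation: [3.14, 0.084, -0.015]
wrist_force: [-1.1, -0.1, -0.0]
width: 0.0002
finger_force: 0.0
```

```bash
python3 - <<'E'
from h import *
q=[.5058,-.0523,.0586]; b0=B(q,(68,100,0))
for p in [(68,100),(69,112),(72,130),(72,148),(69,165),(62,182),(53,196),(40,210),(25,220),(8,228)]: print(p,np.round((B(q,p+(0,))-b0)*1000,0))
E
```

```text
(68, 100) [0. 0. 0.]
(69, 112) [ 0. 12.  0.]
(72, 130) [ 2. 30.  0.]
(72, 148) [ 1. 48.  0.]
(69, 165) [-3. 65.  0.]
(62, 182) [-11.  82.   0.]
(53, 196) [-21.  95.   0.]
(40, 210) [-34. 108.   0.]
(25, 220) [-50. 117.   0.]
(8, 228) [-67. 124.   0.]
```

```bash
python3 -m pendant '[[0,12,2,0,0,0,0],[2,30,2,0,0,0,0],[1,48,2,0,0,0,0],[-3,65,2,0,0,0,0],[-11,82,2,0,0,0,0],[-21,95,2,0,0,0,0],[-34,108,2,0,0,0,0],[-50,117,2,0,0,0,0],[-67,124,2,0,0,0,0],[-67,124,2,0,0,0,0]]'
python3 - <<'E'
from h import *
for c in ("top",):
    im=eyes.capture(c); cv2.imwrite("pics/t2.png",cv2.resize(im[140:300,220:460],None,fx=3,fy=3)[:,:,::-1])
s=bot.get_obs(); im=eyes.capture("wrist"); cv2.imwrite("pics/w2.png",im[:,:,::-1])
E
```

```text
t: 4.45
tool_pos: [0.4991, 0.1769, 0.1854]
orientation: [-3.14, -0.09, -0.007]
wrist_force: [-0.1, -0.1, 1.0]
width: 0.0006
finger_force: 0.0
```

View pics/t2.png

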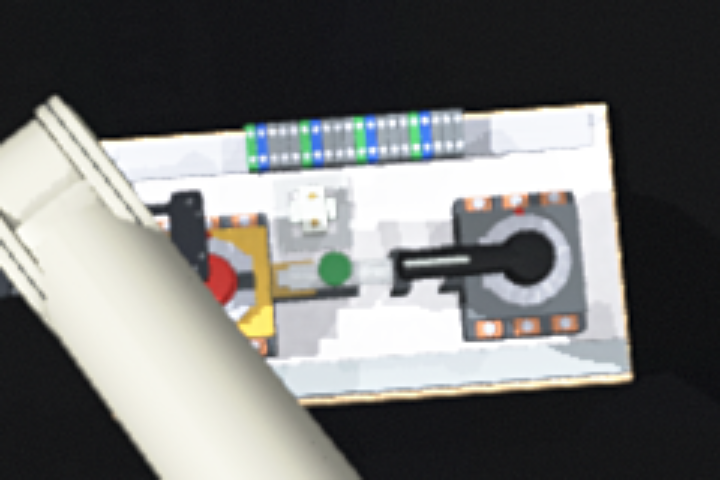

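The red lever no longer points up, and the arm hides the rest of it. I'll press it towards its stop to check.

```bash
python3 -m pendant '[[-2,0,-4,0,0,0,0],[-4,0,-4,0,0,0,0],[-6,0,-4,0,0,0,0],[-8,0,-4,0,0,0,0],[-8,0,-4,0,0,0,0]]'
python3 - <<'E'
from h import *
q=[.5058,-.0523,.0586]; print(B(q,(-20,30,0)),B(q,(-20,30,0))-bot.get_obs()["tool_pos"])
E
```

```text
t: 4.97
tool_pos: [0.4971, 0.1732, 0.179]
orientation: [-3.137, -0.08, -0.016]
wrist_force: [26.1, 3.8, -17.0]
width: 0.0003
finger_force: 12.9
[ 0.48407734 -0.02352282  0.        ] [-0.01303202 -0.19668683 -0.1789872 ]
```

The lever is firm against its stop (26 N), so the mains is off. Next I move over to the knob.

```bash
python3 -m pendant '[[8,0,0,0,0,0,0],[10,-10,30,0,0,0,0.2],[5,-40,60,0,0,0,0.52],[0,-75,90,0,0,0,0.52],[-5,-110,115,0,0,0,0.52],[-9,-150,122,0,0,0,0.52],[-9,-185,122,0,0,0,0.52],[-9,-199,122,0,0,0,0.52],[-9,-199,122,0,0,0,0.52],[-9,-199,122,0,0,0,0.52]]'
sed -i 's/w1.png/w3.png/; s/"mains_handle_end":.*//; s/mains_handle_end=(75,140,119)/mains_handle_end=(-20,235,119)/' look.py; python3 look.py
```

```text
t: 5.8
tool_pos: [0.4834, -0.0261, 0.3003]
orientation: [-3.14, -0.08, 0.001]
wrist_force: [-0.0, 0.5, 0.7]
width: 0.0437
finger_force: 0.0
{'fx': 430.04121434171833, 'fy': 430.04121434171833, 'cx': 317.2410354446596, 'cy': 239.5907282171662}
5.8 [ 0.4834 -0.0261  0.3003] [-3.14   -0.0802  0.0006] [-0.0324  0.4976  0.6849]
mains_pin wrist [146.  233.1] 0.58
generator_pin wrist [570.6 234.5] 0.79
mains_handle_end wrist [  3.3 234. ] 0.81
generator_handle_end wrist [427.2 234.7] 0.58
plunger_knob wrist [312.  229.5] 0.8
[ 0.5058 -0.0519  0.0477] [[ 0.8035  0.3784]
 [-0.7218 -0.3549]
 [-0.1267 -0.7479]
 [-0.8221 -0.781 ]
 [ 1.0143  5.5099]]
mains_pin [0.4791 0.087  0.119 ]
generator_pin [ 0.4925 -0.1927  0.119 ]
mains_handle_end [0.4746 0.1819 0.119 ]
generator_handle_end [ 0.4879 -0.0978  0.119 ]
plunger_knob [ 0.4844 -0.0229  0.122 ]
board [ 0.5058 -0.0519  0.    ]
```

View pics/w3.png

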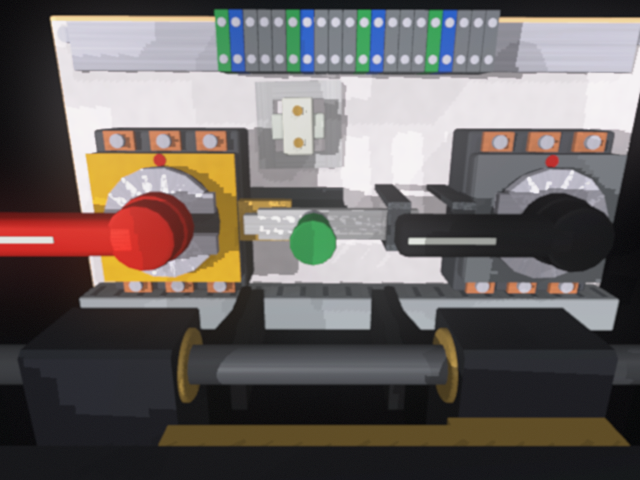

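The red lever is off (pointing left) and the green knob is at (313,240), with the tool directly above it. I'll descend and grip.

```bash
python3 -m pendant '[[1,0,-35,0,0,0,0.52],[1,0,-70,0,0,0,0.52],[1,0,-100,0,0,0,0.52],[1,0,-115,0,0,0,0.52],[1,0,-122,0,0,0,0.52],[1,0,-126,0,0,0,0.52],[1,0,-126,0,0,0,0.3],[1,0,-126,0,0,0,0.2],[1,0,-126,0,0,0,0.2],[1,0,-126,0,0,0,0.2]]' 40
```

```text
t: 6.98
tool_pos: [0.4849, -0.0235, 0.1754]
orientation: [-3.139, -0.086, -0.003]
wrist_force: [-0.7, 7.8, 2.0]
width: 0.0271
finger_force: 39.6
```

```bash
python3 -m pendant '[[0,0,4,0,0,0,0.2],[0,0,8,0,0,0,0.2],[0,0,12,0,0,0,0.2],[0,0,15,0,0,0,0.2],[0,0,15,0,0,0,0.2],[0,0,15,0,0,0,0.2]]'
```

```text
t: 7.48
tool_pos: [0.4846, -0.0235, 0.1893]
orientation: [-3.138, -0.087, -0.002]
wrist_force: [6.6, 5.6, -12.3]
width: 0.0265
finger_force: 39.2
```

The plunger is lifted (12 N down). Next I carry the bar across by 23 mm.

```bash
python3 -m pendant '[[0,5,0,0,0,0,0.2],[-0.5,10,0,0,0,0,0.2],[-1,15,0,0,0,0,0.2],[-1,20,0,0,0,0,0.2],[-1.2,23,0,0,0,0,0.2],[-1.2,23,0,0,0,0,0.2],[-1.2,23,0,0,0,0,0.2]]'
```

```text
t: 8.07
tool_pos: [0.4835, -0.0017, 0.1892]
orientation: [-3.14, -0.085, -0.003]
wrist_force: [6.0, 1.1, -11.9]
width: 0.0262
finger_force: 39.2
```

```bash
python3 -m pendant '[[0,0,-3,0,0,0,0.2],[0,0,-4,0,0,0,0.42],[0,0,-4,0,0,0,0.42],[0,0,-4,0,0,0,0.42],[0,0,-8,0,0,0,0.42],[0,0,-11,0,0,0,0.42],[0,0,-11,0,0,0,0.42]]'
python3 -m pendant '[[0,1.5,0,0,0,0,0.42],[0,3,0,0,0,0,0.42],[0,4.5,0,0,0,0,0.42],[0,6,0,0,0,0,0.42],[0,7.5,0,0,0,0,0.42],[0,9,0,0,0,0,0.42],[0,10,0,0,0,0,0.42],[0,11,0,0,0,0,0.42],[0,12,0,0,0,0,0.42],[0,13,0,0,0,0,0.42]]'
```

```text
t: 8.65
tool_pos: [0.4828, -0.0022, 0.1777]
orientation: [3.14, 0.084, -0.001]
wrist_force: [0.2, 0.5, -0.5]
width: 0.0365
finger_force: 0.0
t: 9.48
tool_pos: [0.4831, 0.009, 0.1782]
orientation: [3.138, 0.081, -0.001]
wrist_force: [-0.2, -6.4, 0.1]
width: 0.0366
finger_force: 4.1
```

```bash
python3 -m pendant '[[0,0.7,0,0,0,0,0.42],[0,1.4,0,0,0,0,0.42],[0,2.1,0,0,0,0,0.42],[0,2.8,0,0,0,0,0.42],[0,3.5,0,0,0,0,0.42],[0,4.2,0,0,0,0,0.42],[0,5,0,0,0,0,0.42]]'
```

```text
t: 10.07
tool_pos: [0.4829, 0.0141, 0.1781]
orientation: [3.138, 0.081, -0.001]
wrist_force: [-2.1, -6.6, -0.3]
width: 0.0369
finger_force: 3.3
```

```bash
python3 -m pendant '[[0,0.7,0,0,0,0,0.42],[0,1.4,0,0,0,0,0.42],[0,2.1,0,0,0,0,0.42],[0,2.8,0,0,0,0,0.42],[0,3.5,0,0,0,0,0.42]]'
```

```text
t: 10.48
tool_pos: [0.4829, 0.0196, 0.1782]
orientation: [3.14, 0.085, -0.001]
wrist_force: [0.4, -2.3, -0.9]
width: 0.0369
finger_force: 0.8
```

```bash
python3 -m pendant '[[0,0.5,0,0,0,0,0.42],[0,1,0,0,0,0,0.42],[0,1.5,0,0,0,0,0.42],[0,2,0,0,0,0,0.42]]'
```

```text
t: 10.82
tool_pos: [0.483, 0.0215, 0.1782]
orientation: [3.14, 0.085, -0.0]
wrist_force: [-1.1, -1.8, -1.1]
width: 0.0365
finger_force: 0.8
```

```bash
python3 -m pendant '[[0,0.6,0,0,0,0,0.42],[0,1.2,0,0,0,0,0.42],[0,1.8,0,0,0,0,0.42],[0,2.4,0,0,0,0,0.42],[0,3,0,0,0,0,0.42]]'
```

```text
t: 11.23
tool_pos: [0.483, 0.0227, 0.1781]
orientation: [3.138, 0.082, -0.001]
wrist_force: [-0.8, -10.3, 0.7]
width: 0.0368
finger_force: 5.2
```

```bash
python3 -m pendant '[[0,0.8,0,0,0,0,0.42],[0,1.5,0,0,0,0,0.42],[0,1.5,0,0,0,0,0.42]]'
python3 -m pendant '[[0,-2,0,0,0,0,0.44],[0,-4,0,0,0,0,0.5],[0,-4,5,0,0,0,0.5],[0,-4,30,0,0,0,0.5],[0,-4,65,0,0,0,0.5],[0,-4,100,0,0,0,0.5],[0,-25,122,0,0,0,0.5],[0,-45,122,0,0,0,0.3],[0,-45,122,0,0,0,0],[0,-45,122,0,0,0,0]]' 20
sed -i 's/w3.png/w4.png/; s/(-20,30,122)/(-20,71,122)/' look.py; python3 look.py
```

```text
t: 11.48
tool_pos: [0.4831, 0.0229, 0.1781]
orientation: [3.137, 0.08, -0.001]
wrist_force: [-1.7, -12.9, 0.9]
width: 0.0366
finger_force: 6.6
t: 12.32
tool_pos: [0.4833, -0.0193, 0.3008]
orientation: [-3.14, -0.082, -0.002]
wrist_force: [0.5, -0.3, -0.6]
width: 0.031
finger_force: 0.0
{'fx': 430.04121434171833, 'fy': 430.04121434171833, 'cx': 317.2410354446596, 'cy': 239.5907282171662}
12.3167 [ 0.4833 -0.0193  0.3008] [-3.1404 -0.0824 -0.0017] [ 0.5238 -0.3267 -0.5795]
mains_pin wrist [156.9 232.2] 0.59
generator_pin wrist [578.  228.9] 0.69
mains_handle_end wrist [ 15.6 234.8] 0.87
generator_handle_end wrist [435.2 233.1] 0.97
board wrist [348.8 176.8] 0.76
[ 0.5077 -0.0511  0.0596] [[-0.4428  1.2498]
 [ 1.4823  0.8734]
 [-2.2743 -0.1063]
 [ 0.5607 -2.0775]]
mains_pin [0.4794 0.0875 0.119 ]
generator_pin [ 0.496 -0.192  0.119]
mains_handle_end [0.4737 0.1823 0.119 ]
generator_handle_end [ 0.4904 -0.0972  0.119 ]
plunger_knob [0.4835 0.0186 0.122 ]
board [ 0.5077 -0.0511  0.    ]
```

View pics/w4.png

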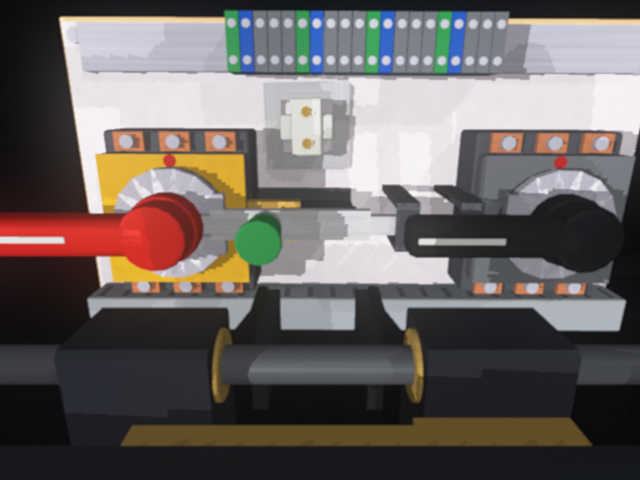

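The knob is now at (259,240), shifted left. I'll compare its apparent size in the two views, taken from the same height, to check that it dropped.

```bash
python3 - <<'E'
from h import *
for n in("w3","w4"):
    im=cv2.imread(f"pics/{n}.png")[190:290,200:360].astype(int); m=((im[:,:,1]>im[:,:,2]*1.6+15)&(im[:,:,1]>im[:,:,0]*1.3)).astype(np.uint8)
    k,l,st,c=cv2.connectedComponentsWithStats(m); i=1+np.argmax(st[1:,4]); print(n,st[i],c[i]+[200,190])
    pts=np.argwhere(l==i)[:,::-1].astype(np.int32); print(cv2.minEnclosingCircle(pts))
E
```

```text
w3 [  91   26   44   48 1585] [312.34258675 241.31608833]
((112.85601806640625, 49.39790725708008), 24.381792068481445)
w4 [  35   26   46   50 1617] [257.7860235  241.64007421]
((58.0, 50.5), 24.58159637451172)
```

The size is unchanged (a raised knob would look about 7% larger in area). With the firm stop at about 41 mm, the plunger is in. Now the generator lever.

```bash
python3 - <<'E'
from h import *
q=[.5063,-.0518,.055]; b0=B(q,(-60,-56,0)); c=np.array([.4838,-.0206,.3]); print(b0, (b0-c)*1000)
for ph in range(0,91,10):
    t=np.radians(ph); p=np.array([-20,-140,0])+86*np.array([np.sin(t),np.cos(t),0])+(24+4*ph/90)*np.array([-np.cos(t),np.sin(t),0]); print(ph,np.round((B(q,p)-b0)*1000,0))
E
```

```text
[ 0.44946917 -0.11101366  0.        ] [ -34.33082547  -90.41365785 -300.        ]
0 [16.  3.  0.]
10 [31.  7.  0.]
20 [46.  8.  0.]
30 [61.  6.  0.]
40 [76.  3.  0.]
50 [89. -4.  0.]
60 [102. -12.   0.]
70 [113. -23.   0.]
80 [122. -35.   0.]
90 [129. -49.   0.]
```

```bash
python3 -m pendant '[[-12,-30,-10,0,0,0,0],[-24,-60,-20,0,0,0,0],[-34,-91,-30,0,0,0,0],[-34,-91,-65,0,0,0,0],[-34,-91,-95,0,0,0,0],[-34,-91,-112,0,0,0,0],[-34,-91,-122,0,0,0,0],[-34,-91,-122,0,0,0,0]]'
```

```text
t: 13.33
tool_pos: [0.4482, -0.1096, 0.1765]
orientation: [-3.139, -0.085, 0.005]
wrist_force: [-0.0, 0.1, -0.7]
width: 0.0006
finger_force: 0.0
```

```bash
python3 -m pendant '[[16,3,0,0,0,0,0],[31,7,0,0,0,0,0],[46,8,0,0,0,0,0],[61,6,0,0,0,0,0],[76,3,0,0,0,0,0],[89,-4,0,0,0,0,0],[102,-12,0,0,0,0,0],[113,-23,0,0,0,0,0],[122,-35,0,0,0,0,0],[129,-49,0,0,0,0,0]]'
python3 -m pendant '[[0,-1,0,0,0,0,0],[0,-2,0,0,0,0,0],[0,-4,0,0,0,0,0],[0,-6,0,0,0,0,0],[0,-6,0,0,0,0,0]]'
```

```text
t: 14.17
tool_pos: [0.5797, -0.159, 0.1799]
orientation: [3.14, 0.086, 0.003]
wrist_force: [0.4, -0.3, 0.3]
width: 0.0006
finger_force: 0.0
t: 14.58
tool_pos: [0.5779, -0.1649, 0.1786]
orientation: [3.14, 0.085, 0.0]
wrist_force: [-0.1, 0.5, -1.0]
width: 0.0005
finger_force: 0.0
```

```bash
python3 -m pendant '[[0,-2,0,0,0,0,0],[0,-4,0,0,0,0,0],[0,-6,0,0,0,0,0],[0,-8,0,0,0,0,0],[0,-8,0,0,0,0,0]]'
```

```text
t: 15.0
tool_pos: [0.5782, -0.167, 0.1784]
orientation: [-3.133, -0.093, 0.002]
wrist_force: [-3.9, 16.9, 4.9]
width: 0.0006
finger_force: 9.2
```

The lever is against its stop. I'll back off, rise and check.

```bash
python3 -m pendant '[[0,10,0,0,0,0,0],[0,20,0,0,0,0,0],[-15,30,35,0,0,0,0],[-40,50,70,0,0,0,0],[-65,75,105,0,0,0,0],[-90,100,125,0,0,0,0],[-105,130,130,0,0,0,0],[-105,150,130,0,0,0,0],[-105,150,130,0,0,0,0]]'
python3 - <<'E'
from h import *
im=eyes.capture("wrist"); cv2.imwrite("pics/w5.png",im[:,:,::-1]); s=bot.get_obs(); print(s["tool_pos"],s["wrist_force"],s["t"])
E
```

```text
t: 15.75
tool_pos: [0.4724, -0.0179, 0.31]
orientation: [3.138, 0.094, 0.005]
wrist_force: [0.5, -0.5, 0.5]
width: 0.0003
finger_force: 0.0
[ 0.47279228 -0.0206767   0.30923783] [ 0.25164073 -0.66547195  1.08783126] 15.8
```

View pics/w5.png

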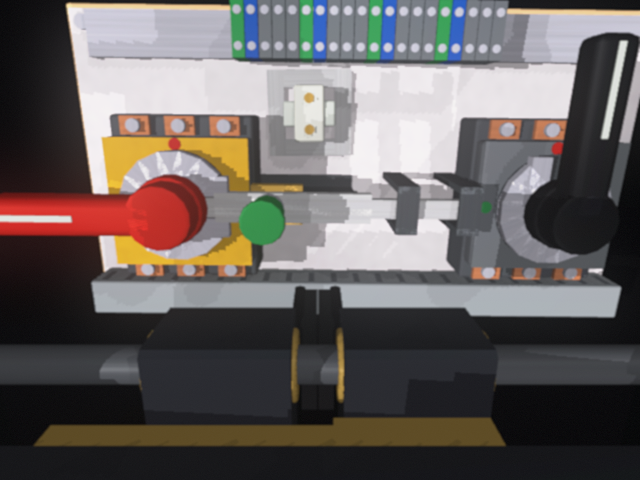

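The black lever now points along +x at about (605,100), the red one is still off at (60,218), and the knob is on the mains side at (262,220). The socket insert is where it was.

```bash
python3 -c "
from bench import bot
print(bot.finish_job())"
```

```text
the job is handed in; nothing more can be done
None
```

I turned the mains switch off, moved the interlock bar about 41 mm to the mains side until its plunger stopped it, turned the generator fully on, and handed the job in at about 16 s; no verdict came back, and the plunger drop was judged from the firm stop and camera view.

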